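# Snap the loose spice jar into the clip rail

### The job

Take the spice jar with the red cap that stands by itself on the open worktop to the right of the clip rail (not one of the row at the back wall) and clip it into the rail's one empty clip: stand it upright in front of the clip's mouth, its foot on or just above the worktop, and push it straight in until it snaps past the orange jaws and sits fully home. Leave it upright there and let go, and leave the two jars already in the rail where they are.

Things in the scene. Friction and masses are not known exactly. Their poses are not given: they have to be found in the camera images.
- spice_jar: The loose jar: clear glass, pale label, red screw cap; stands upright on the worktop right of the rail. A salt shaker (grey top, 90 mm tall, as thick) stands near; which of them is nearer the robot varies. 106 mm tall, 0.08 to 0.16 kg; body 42 mm in diameter, cap 45 mm across from 85 mm up to the top. Origin at the centre of its underside, z up.
- empty_clip: Empty spring clip (white block, orange jaws). Origin on the worktop (z = 0) under the axis of a jar fully home: a seated jar's origin is here. +x points straight in; mouth at -x. Jaws at z 26-50 mm; flares reach x -30, y +-36. Jar meets the jaws with its axis at x = -28, needs 5-15 N, snaps at -14 (push drops), stops on pads at x = 0. Flares forgive 8 mm sideways.
- seated_jar_b: A like red-capped jar, already home in another clip. Origin at the centre of its underside, z up. The three clips sit in a row 100 mm apart on a low fixed rail (320 mm long, nothing of rail or clips above 55 mm, bare worktop under the jars); which of the three is empty varies.
- seated_jar_c: A like red-capped jar, already home in the remaining clip. Origin at the centre of its underside, z up.
Not all that is in view belongs to the job. What is shaped like the spice_jar but green or turquoise is not meant.

How it is judged:
By the outcome, as a careful person would: the job done as asked, in the order asked, and still so for the second after the job is handed in, with the robot touching nothing.
It also fails if it takes over 45 s, if anything falls off the work surface, if the arm or the gripper's body presses on something with over 40 N, if the wrist force passes 120 N, or if a joint passes its speed limit or range.

### The arm

A 6-joint arm with a two-finger parallel gripper is mounted at the origin on a cart in front of the work surface, level with it; the furniture and walls round the work are solid. World frame = base frame: x ahead of the robot, y to its left, z up, the work surface at z = 0. Lengths are in m, angles in rad, forces in N, time in s.
With the tool pointing down it reaches from about 0.25 to 0.775 m from the base axis. Payload 4 kg.
Tool frame: the origin (TCP) lies at the centre of the arm's flange, where the gripper is bolted on; the fingertips stand 199 mm ahead of it and the grasp point (between the pads) lies 180 mm ahead of it (robot.tcp_to_tips is the z of the fingertips in the tool frame, in m); z points along the fingers, y is the line along which they close (so a half turn about z gives the same grasp; the last joint's range is limited). The gripper opens to 94 mm and grips with 3 to 60 N. Pads are 16 mm wide; open, the fingers measure 119 mm over their backs; the gripper's body (75 mm by 177 mm) begins 78 mm behind the grasp point.
Start: joints at [0.999, 0.087, 1.371, -0, 1.684, -0.103], TCP at [0.249, 0.491, 0.405] pointing down, gripper open.
Joint ranges: [-3.1, 3.1], [-0.76, 2.03], [0.27, 2.55], [-1.08, 4.22], [0.17, 2.65], [-2.57, 2.57]. Speed limits (rad/s): [2.79, 2.79, 3.14, 3.14, 3.14, 3.14].

### API

Orientations are given as [roll, pitch, yaw] about the fixed x, y, z axes, in that order (R = Rz(yaw) Ry(pitch) Rx(roll)).
In Python, from bench import robot gives the robot as it stands.
- The arm moves only by the tool play_rows, never from a script. Its arguments are lists of equal length, an entry for each row: "translation": the shift along the tool's x, y, z scaled (see below), a list of three; "twist": the turn, a rotation vector about the tool's x, y, z scaled (see below), a list of three; "gripper": the opening, from -1 (shut) to 1 (fully open). A call has 1 to 8 rows; each row shifts and turns the commanded pose from where the row before left it, along the tool's axes as they then stand; what a row does not reach is not made up. The controller multiplies each number of a shift by 0.04 m and each number of a turn by 0.1 rad. A row lasts 1/10 s, in which the tool goes at most 50 mm and 8.59 degrees, less where a joint would pass 70% of its speed; a pose out of reach is approached as far as the arm can. A call with a number of a shift or a turn outside -1 to 1 is refused whole. A call with a gripper value outside its range is refused whole. The fingers move at their own pace and stop on an object; the grip force is fixed at half the most. Time passes only in rows, so rows that do not move let the fingers close. It gives the time, the measured TCP pose, the force, the opening and the grip force at its end, in the units of the state.
- robot.get_obs(): the state, without advancing time (a new reading comes with each control period).
- robot.snapshot(name): name is "scene" or "top" or "wrist"; returns the picture (400x640x3 uint8, red, green, blue); there is no depth.
- robot.camera_model(name): a dict with "camera_matrix" (3x3 intrinsics, pixels), "rvec" (rotation vector, rad) and "tvec" (3), from world to camera coordinates, as OpenCV has them. Camera axes: x right, y down, z forward; pixel columns grow to the right and rows downward; lengths in m; the calibration is good to about 2 mm. The wrist camera is an equidistant fisheye: a pixel r from the principal point sees the ray r / f radians off the axis. A picture is of the moment at which its call begins: read the wrist's pose just before it. camera_model takes no time and is no camera call; for the wrist camera it gives the pose at the moment of the call.
- robot.close_job(): hands the job in; it is judged then, once.
Trained networks look in the newest picture that a camera, given by its name, has taken for a name from the list of things; names that differ only in an ending like _2 or _b are one class to them, and where a whole thing is asked for, a point or a joint stands for the part that bears it (a point fixed in the world has none). Each returns a list of dicts, best first, with "score" (0 to 1); they miss things now and then, are a little off and sometimes report something else, mostly with a low value. They report only what shows in the picture. A call takes as long as a camera call. They do not tell look-alikes from the thing itself.
- robot.recognise(name, camera): "centre" ([x, y, z] in m, in world coordinates, good to about 4 mm: the middle of the surface that is visible of it).
- robot.spot_point(name, camera): "centre" ([x, y, z] in m, in world coordinates, good to about 4 mm: a listed point, or the origin of a listed thing).
The state is a dict: "time": time; "joint_positions": joint angles; "qvel": joint speeds; "joint_torque": joint torques, N m; "tool_pos": TCP position; "ee_rot": TCP orientation; "wrist_force": force on the tool from outside, world axes, zero at the start; "wrist_torque": the same for the moment, N m; "width": finger opening in m; "finger_force": force on a finger pad.
Only numpy, scipy, OpenCV 4.12 (cv2) and the standard library are available. Lean on these libraries where they do the work, as an engineer would, in place of code of your own. Each camera call takes 0.05 s, during which the arm holds its last target. There are 200 camera calls.

## Working session

There is one attempt and no reset: what is moved stays moved. The work goes in short steps, Python scripts to look and compute and a tool call to move; the robot and the scene stay as the last step left them, time stands still between calls to the robot, and variables do not carry over. Pictures are saved under pics/ and viewed, at most 10 in all, crops included, and the job is handed in when it is done.

Besides the shell and the picture viewer there is one more tool, called after "Call:" as a command line: name --argument value ..., lists and objects as JSON in quotes. play_rows: Moves the arm, as the interface text tells. Its arguments: {"type":"object","properties":{"translation":{"type":"array","items":{"type":"array","items":{"type":"number","minimum":-1,"maximum":1}}},"twist":{"type":"array","items":{"type":"array","items":{"type":"number","minimum":-1,"maximum":1}}},"gripper":{"type":"array","items":{"type":"number"}}},"required":["translation","twist","gripper"]}

```bash
mkdir -p pics
cat > h.py <<'E'
import cv2,numpy as np
from bench import robot
def snap(c,n): cv2.imwrite(f'pics/{n}.png',robot.snapshot(c)[:,:,::-1])
def pr(f,n,c):
    for d in f(n,c): print(c,n,np.round(d['centre'],3),round(d['score'],2))
E
python3 - <<'E'
from h import *
o=robot.get_obs();print(o['time'],o['tool_pos'],o['ee_rot'],o['width'])
snap('scene','s1');snap('top','t1')
for c in('scene','top'):
    for n in('spice_jar','empty_clip','seated_jar_b'): pr(robot.spot_point,n,c)
E
```

```text
0.0 [0.24842745 0.49056787 0.40351123] [-3.13939856e+00 -2.63208643e-04  2.67282606e+00] 0.09407473731490414
scene spice_jar [ 0.421 -0.405 -0.   ] 0.93
scene spice_jar [ 0.457 -0.333  0.001] 0.68
scene empty_clip [ 0.517 -0.105 -0.003] 0.71
scene seated_jar_b [ 0.518 -0.104  0.   ] 0.95
scene seated_jar_b [ 0.497  0.095 -0.   ] 0.57
top spice_jar [ 0.458 -0.264 -0.   ] 0.81
top spice_jar [ 0.454 -0.338 -0.002] 0.68
top empty_clip [ 0.507 -0.007 -0.001] 0.74
top seated_jar_b [ 0.5    0.096 -0.001] 0.86
top seated_jar_b [ 0.518 -0.106  0.002] 0.54
```

View pics/s1.png

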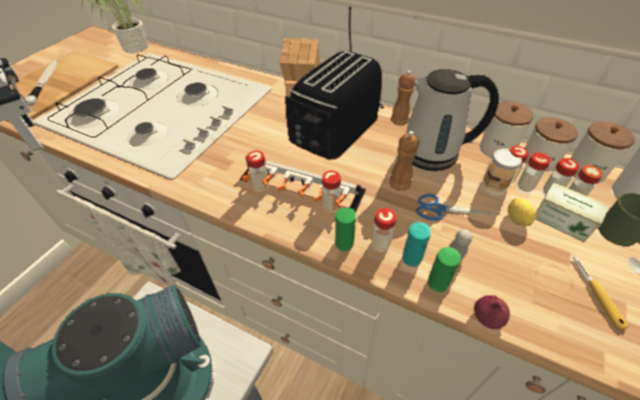

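View pics/t1.png

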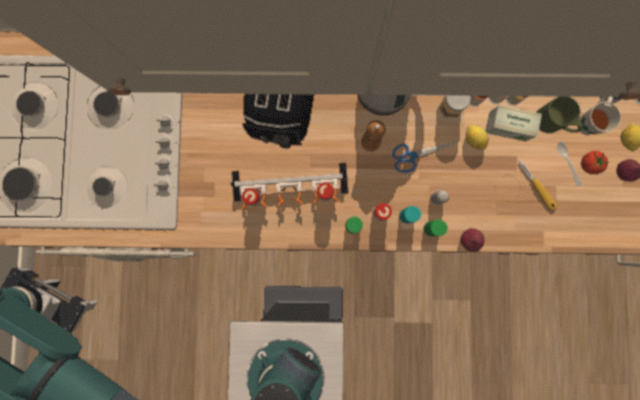

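Run:
```python
from h import *
P=[(.421,-.405,0),(.457,-.333,0),(.458,-.264,0),(.508,-.006,0),(.518,-.105,0),(.499,.096,0)]
for c in('scene','top'):
    m=robot.camera_model(c);print(c,m['camera_matrix'][0],m['tvec'])
    for z in(0,.106):
        p=np.array(P)+[0,0,z];print(cv2.projectPoints(p,m['rvec'],m['tvec'],m['camera_matrix'],None)[0][:,0].round().tolist())
```

```text
scene [377.07468      0.         323.77632874] [-0.30849964  0.32581824  0.68273449]
[[437.0, 283.0], [410.0, 257.0], [382.0, 246.0], [296.0, 195.0], [331.0, 205.0], [261.0, 185.0]]
[[449.0, 255.0], [419.0, 229.0], [387.0, 217.0], [293.0, 165.0], [332.0, 175.0], [255.0, 155.0]]
top [464.22148756   0.         322.61699152] [-0.10290592  0.49537511  1.28959861]
[[431.0, 229.0], [405.0, 216.0], [381.0, 215.0], [291.0, 197.0], [326.0, 193.0], [256.0, 199.0]]
[[440.0, 228.0], [412.0, 214.0], [386.0, 213.0], [288.0, 193.0], [325.0, 189.0], [249.0, 196.0]]
```

Scene: red jar's cap at (384,215), green at (345,230) and turquoise at (415,245). Top: red jar at (383,212), empty clip at (289,190) between seated jars at (251,196) and (325,190). The toaster is behind the clip, so I'll check the clearance there.

```bash
cat >> h.py <<'E'
def ray(c,uv,z):
    m=robot.camera_model(c);R=cv2.Rodrigues(np.array(m['rvec'],float))[0];t=np.array(m['tvec'],float).ravel()
    p=cv2.undistortPoints(np.array([[uv]],float),np.array(m['camera_matrix']),None)[0,0]
    d=R.T@[p[0],p[1],1];C=-R.T@t;return (C+d*(z-C[2])/d[2]).round(3)
E
python3 - <<'E'
from h import *
for uv in((332,157),(289,122)): print('toaster foot',ray('scene',uv,0))
for z in(.15,.2): print(z,[ray('scene',u,z) for u in((340,100),(288,92))],[ray('top',u,z) for u in((244,130),(305,142),(278,145))])
print('jar cap',ray('scene',(385,213),.106),ray('top',(383,212),.106))
print('green',ray('top',(354,226),.1),ray('scene',(345,213),.106),'turq',ray('top',(412,214),.1))
m=robot.camera_model('wrist');print(m)
E
python3 -c "
import cv2
a=cv2.imread('pics/t1.png')[130:250,220:450];b=cv2.imread('pics/s1.png')[40:290,230:480]
cv2.imwrite('pics/c1.png',cv2.resize(a,None,fx=3.4,fy=3.4,interpolation=2))"
```

```text
toaster foot [ 0.683 -0.026  0.   ]
toaster foot [0.771 0.168 0.   ]
0.15 [array([ 0.745, -0.019,  0.15 ]), array([0.717, 0.126, 0.15 ])] [array([0.665, 0.106, 0.15 ]), array([ 0.635, -0.052,  0.15 ]), array([0.627, 0.017, 0.15 ])]
0.2 [array([ 0.676, -0.05 ,  0.2  ]), array([0.65 , 0.082, 0.2  ])] [array([0.653, 0.097, 0.2  ]), array([ 0.625, -0.055,  0.2  ]), array([0.616, 0.012, 0.2  ])]
jar cap [ 0.466 -0.257  0.106] [ 0.46  -0.257  0.106]
green [ 0.423 -0.182  0.1  ] [ 0.428 -0.181  0.106] turq [ 0.456 -0.334  0.1  ]
{'camera_matrix': array([[309.70691629,   0.        , 322.37364398],
       [  0.        , 309.70691629, 199.31308057],
       [  0.        ,   0.        ,   1.        ]]), 'rvec': array([-2.50265617, -1.5368953 , -0.17949018]), 'tvec': array([-0.55007393, -0.02388274,  0.39021669])}
```

View pics/c1.png

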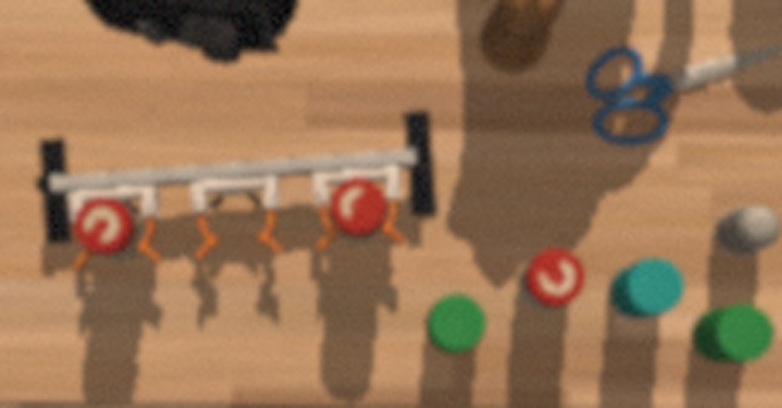

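Call:
play_rows --translation '[[0,0,0],[0,0,0],[0,0,0],[0,0,0],[0,0,0],[0,0,0],[0,0,0],[0,0,0]]' --twist '[[0,0,1],[0,0,1],[0,0,1],[0,0,1],[0,0,1],[0,0,1],[0,0,1],[0,0,1]]' --gripper '[1,1,1,1,1,1,1,1]'

```text
time: 1.2
tool_pos: [0.2485, 0.4907, 0.4047]
ee_rot: [3.141, -0.0, 1.869]
wrist_force: [0.3, -0.1, 0.5]
width: 0.0942
finger_force: 0.0
```

Call:
play_rows --translation '[[0,0,0],[0,0,0],[-1,0.14,0],[-1,0.14,0],[-1,0.14,0],[-1,0.14,0],[-1,0.14,0],[-1,0.14,0]]' --twist '[[0,0,1],[0,0,1],[0,0,0.1],[0,0,0],[0,0,0],[0,0,0],[0,0,0],[0,0,0]]' --gripper '[1,1,1,1,1,1,1,1]'

```text
time: 2.0
tool_pos: [0.3043, 0.2533, 0.4049]
ee_rot: [3.141, -0.0, 1.663]
wrist_force: [0.9, -0.5, 0.7]
width: 0.0937
finger_force: 0.0
```

Call:
play_rows --translation '[[-1,0.14,0],[-1,0.14,0],[-1,0.14,0],[-1,0.14,0],[-1,0.14,0],[-1,0.14,0],[-1,0.14,0],[-1,0.14,0]]' --twist '[[0,0,0],[0,0,0],[0,0,0],[0,0,0],[0,0,0],[0,0,0],[0,0,0],[0,0,0]]' --gripper '[1,1,1,1,1,1,1,1]'

```text
time: 2.8
tool_pos: [0.3782, -0.0614, 0.405]
ee_rot: [3.14, 0.0, 1.662]
wrist_force: [0.8, 0.2, -0.3]
width: 0.0943
finger_force: 0.0
```

```bash
cat >> h.py <<'E'
from scipy.spatial.transform import Rotation as Ro
def st():
    o=robot.get_obs();print(round(o['time'],2),np.round(o['tool_pos'],4),np.round(o['ee_rot'],3),'F',np.round(o['wrist_force'],1),'w',round(o['width'],4),round(o['finger_force'],1));return o
def go(t):  # total shift in tool units
    o=st();print('units',np.round(Ro.from_euler('xyz',o['ee_rot']).inv().apply(np.array(t)-o['tool_pos'])/.04,2))
E
python3 - <<'E'
from h import *
go([.461,-.258,.40]);print(robot.get_obs()['joint_positions'])
E
```

```text
2.8 [ 0.3782 -0.0614  0.405 ] [3.14  0.    1.662] F [ 0.8  0.2 -0.3] w 0.0943 0.0
units [-5.08  1.61  0.13]
[-3.09215700e-01 -2.94720145e-01  1.71730730e+00  2.68498275e-04
  1.71771843e+00 -4.00799831e-01]
```

Run:
```python
from h import *
snap('wrist','w1')
for n in('empty_clip','seated_jar_b','spice_jar'): pr(robot.spot_point,n,'wrist')
```

```text
wrist seated_jar_b [ 0.522 -0.104 -0.003] 0.75
wrist seated_jar_b [ 0.498  0.098 -0.003] 0.65
wrist spice_jar [ 0.462 -0.258  0.002] 0.93
wrist spice_jar [ 0.425 -0.184 -0.003] 0.6
```

Call:
play_rows --translation '[[-1,0.32,0],[-1,0.32,0],[-1,0.32,0],[-1,0.32,0],[-1,0.32,0],[-0.08,0,0.13],[0,0,0]]' --twist '[[0,0,0],[0,0,0],[0,0,0],[0,0,0],[0,0,0],[0,0,0],[0,0,0]]' --gripper '[1,1,1,1,1,1,1]'

```text
time: 3.7
tool_pos: [0.4612, -0.2553, 0.3981]
ee_rot: [-3.14, -0.003, 1.664]
wrist_force: [-0.1, 0.1, 0.0]
width: 0.0942
finger_force: 0.0
```

Run:
```python
from h import *
st();snap('wrist','w2')
pr(robot.spot_point,'spice_jar','wrist')
pr(robot.spot_point,'spice_jar','top')
a=cv2.imread('pics/w1.png');b=cv2.imread('pics/w2.png');cv2.imwrite('pics/w12.png',cv2.resize(np.vstack([a,b]),(480,600),interpolation=cv2.INTER_AREA))
```

```text
3.7 [ 0.4612 -0.2553  0.3981] [-3.140e+00 -3.000e-03  1.664e+00] F [-0.1  0.1  0. ] w 0.0942 0.0
wrist spice_jar [ 0.461 -0.259  0.001] 0.82
wrist spice_jar [ 0.462 -0.335 -0.003] 0.7
wrist spice_jar [ 0.419 -0.4    0.001] 0.66
wrist spice_jar [ 0.428 -0.182 -0.004] 0.57
top spice_jar [ 0.458 -0.264 -0.   ] 0.81
top spice_jar [ 0.454 -0.338 -0.002] 0.68
```

View pics/w2.png

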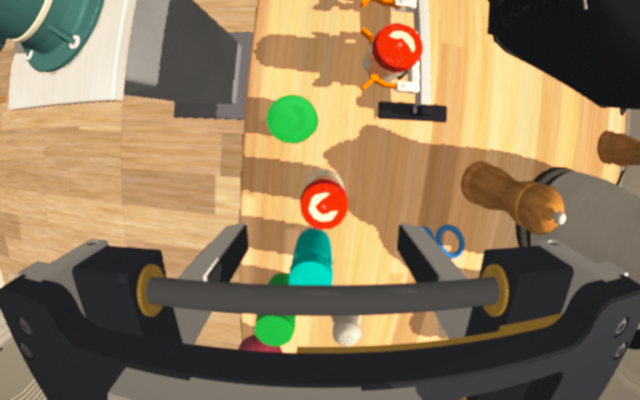

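Wrist view: the red cap is at (324,203), green at (292,118) and turquoise at (312,265). The fingers close clear of both, so I'm descending.

Call:
play_rows --translation '[[-0.09,0,0.8],[0,0,0.8],[0,0,0.8],[0,0,0.7],[0,0,0.45],[0,0,0]]' --twist '[[0,0,0],[0,0,0],[0,0,0],[0,0,0],[0,0,0],[0,0,0]]' --gripper '[1,1,1,1,1,1]'

```text
time: 4.45
tool_pos: [0.4601, -0.2576, 0.255]
ee_rot: [-3.137, -0.004, 1.665]
wrist_force: [1.4, -0.3, 0.3]
width: 0.094
finger_force: 0.0
```

Call:
play_rows --translation '[[0,0,0],[0,0,0],[0,0,0],[0,0,0],[0,0,0],[0,0,0],[0,0,0],[0,0,0]]' --twist '[[0,0,0],[0,0,0],[0,0,0],[0,0,0],[0,0,0],[0,0,0],[0,0,0],[0,0,0]]' --gripper '[-1,-1,-1,-1,-1,-1,-1,-1]'

```text
time: 5.25
tool_pos: [0.4612, -0.2598, 0.2576]
ee_rot: [3.141, 0.0, 1.663]
wrist_force: [0.5, 0.3, 0.4]
width: 0.0446
finger_force: 30.0
```

Run:
```python
from h import *
go([.461,-.259,.255])
snap('scene','s2');cv2.imwrite('pics/s2c.png',cv2.resize(cv2.imread('pics/s2.png')[80:320,250:500],None,fx=2.4,fy=2.4))
```

```text
5.25 [ 0.4612 -0.2598  0.2576] [3.141 0.    1.663] F [0.5 0.3 0.4] w 0.0446 30.0
units [ 0.02 -0.    0.06]
```

View pics/s2c.png

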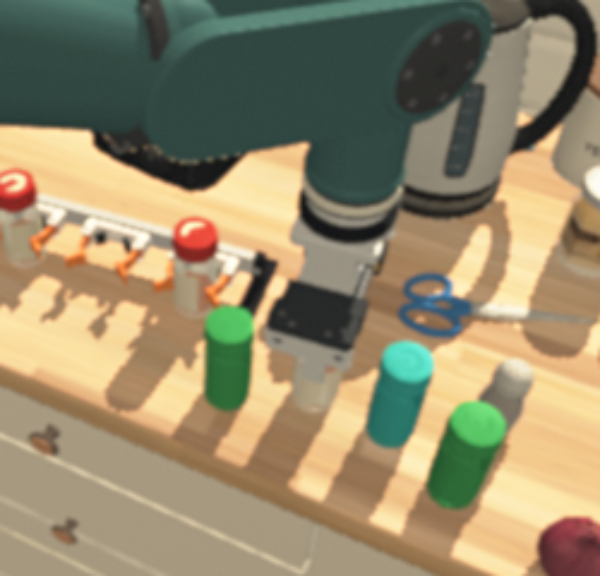

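The jar is held by its cap (opening 44.6 mm, 30 N) and stands upright. Next I lift it and carry it over to the clip.

Call:
play_rows --translation '[[0,0,-0.4],[0,0,-0.7],[0,0,-0.8],[0,0,-0.8],[0,0,-0.6],[0,0,-0.2],[0,0,0]]' --twist '[[0,0,0],[0,0,0],[0,0,0],[0,0,0],[0,0,0],[0,0,0],[0,0,0]]' --gripper '[-1,-1,-1,-1,-1,-1,-1]'

```text
time: 6.0
tool_pos: [0.4612, -0.2598, 0.3983]
ee_rot: [3.14, 0.001, 1.663]
wrist_force: [-0.4, 0.5, -1.1]
width: 0.0439
finger_force: 30.0
```

Call:
play_rows --translation '[[0.4,0.05,0],[0.7,0.05,0],[0.9,0.05,0],[0.9,0.05,0],[0.9,0.05,0],[0.9,0.05,0],[0.8,0.05,0],[0.5,0.03,0]]' --twist '[[0,0,0],[0,0,0],[0,0,0],[0,0,0],[0,0,0],[0,0,0],[0,0,0],[0,0,0]]' --gripper '[-1,-1,-1,-1,-1,-1,-1,-1]'

```text
time: 6.8
tool_pos: [0.4531, -0.0164, 0.3951]
ee_rot: [-3.138, -0.002, 1.665]
wrist_force: [0.8, 0.3, -0.6]
width: 0.0444
finger_force: 30.0
```

Call:
play_rows --translation '[[0.23,0,0],[0,0,0],[0,0,0]]' --twist '[[0,0,0],[0,0,0],[0,0,0]]' --gripper '[-1,-1,-1]'

```text
time: 7.1
tool_pos: [0.4533, -0.0104, 0.3966]
ee_rot: [-3.14, 0.0, 1.663]
wrist_force: [-0.5, -0.8, -1.2]
width: 0.0441
finger_force: 30.0
```

Run:
```python
from h import *
go([.453,-.0105,.2586])
snap('scene','s3');snap('wrist','w3')
for c in('scene','wrist','top'):
    for n in('empty_clip','seated_jar_b','spice_jar'): pr(robot.spot_point,n,c)
a=cv2.imread('pics/s3.png')[80:330,230:450];b=cv2.imread('pics/w3.png')
cv2.imwrite('pics/m3.png',np.hstack([cv2.resize(a,(352,400)),cv2.resize(b,(448,280))[:,:] if 0 else np.vstack([cv2.resize(b,(448,280)),np.zeros((120,448,3),np.uint8)])]))
```

```text
7.1 [ 0.4533 -0.0104  0.3966] [-3.14   0.     1.663] F [-0.5 -0.8 -1.2] w 0.0441 30.0
units [-0.   -0.    3.45]
scene empty_clip [ 0.508 -0.001  0.   ] 0.72
scene seated_jar_b [ 0.516 -0.103 -0.001] 0.83
scene seated_jar_b [0.497 0.094 0.002] 0.57
scene spice_jar [ 0.424 -0.404  0.   ] 0.92
scene spice_jar [ 0.455 -0.013  0.139] 0.86
scene spice_jar [ 0.425 -0.179  0.007] 0.71
wrist empty_clip [ 0.51  -0.004  0.001] 0.63
wrist seated_jar_b [ 0.499  0.096 -0.005] 0.6
wrist spice_jar [ 0.454 -0.009  0.142] 0.79
top empty_clip [ 0.507 -0.007 -0.001] 0.74
top seated_jar_b [ 0.5    0.096 -0.001] 0.86
top seated_jar_b [ 0.518 -0.106  0.002] 0.54
top spice_jar [ 0.458 -0.264 -0.   ] 0.81
top spice_jar [ 0.454 -0.338 -0.002] 0.68
```

View pics/m3.png

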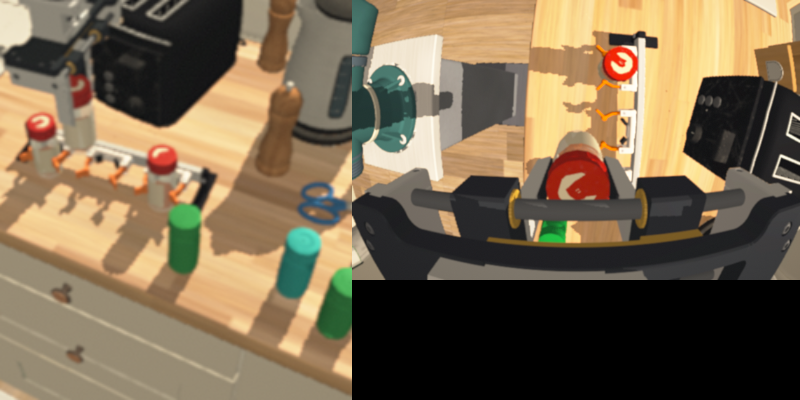

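Both detections and pictures put the clip at about (.508, -.004), and the jar hangs upright in front of its mouth. Now I lower it.

Call:
play_rows --translation '[[0.03,0,0.5],[0,0,0.8],[0,0,0.8],[0,0,0.7],[0,0,0.4],[0,0,0.23],[0,0,0],[0,0,0]]' --twist '[[0,0,0],[0,0,0],[0,0,0],[0,0,0],[0,0,0],[0,0,0],[0,0,0],[0,0,0]]' --gripper '[-1,-1,-1,-1,-1,-1,-1,-1]'

```text
time: 8.45
tool_pos: [0.4537, -0.009, 0.2612]
ee_rot: [3.14, 0.0, 1.663]
wrist_force: [0.1, 0.3, -1.3]
width: 0.0443
finger_force: 30.0
```

Call:
play_rows --translation '[[0,0.2,0],[0,0.2,0],[0,0.2,0],[0,0,0]]' --twist '[[0,0,0],[0,0,0],[0,0,0],[0,0,0]]' --gripper '[-1,-1,-1,-1]'

```text
time: 8.85
tool_pos: [0.478, -0.0071, 0.2604]
ee_rot: [-3.141, 0.001, 1.663]
wrist_force: [-1.2, -1.7, -0.8]
width: 0.044
finger_force: 30.0
```

Call:
play_rows --translation '[[0,0,0.05],[0,0.12,0],[0,0.12,0],[0,0,0]]' --twist '[[0,0,0],[0,0,0],[0,0,0],[0,0,0]]' --gripper '[-1,-1,-1,-1]'

```text
time: 9.25
tool_pos: [0.4833, -0.0066, 0.2578]
ee_rot: [-3.124, 0.001, 1.663]
wrist_force: [-17.0, -3.6, 12.7]
width: 0.0439
finger_force: 30.0
```

Call:
play_rows --translation '[[0,0.1,0],[0,0.1,0],[0,0,0]]' --twist '[[0,0,0],[0,0,0],[0,0,0]]' --gripper '[-1,-1,-1]'

```text
time: 9.55
tool_pos: [0.4915, -0.0054, 0.258]
ee_rot: [-3.127, -0.001, 1.663]
wrist_force: [-11.7, -0.9, 8.5]
width: 0.0442
finger_force: 30.1
```

Call:
play_rows --translation '[[0,0.1,0],[0,0.1,0],[0,0,0],[0,0,0]]' --twist '[[0,0,0],[0,0,0],[0,0,0],[0,0,0]]' --gripper '[-1,-1,-1,-1]'

```text
time: 9.95
tool_pos: [0.5033, -0.0048, 0.2586]
ee_rot: [3.138, 0.001, 1.663]
wrist_force: [1.9, -2.7, -1.5]
width: 0.0441
finger_force: 30.0
```

Run:
```python
from h import *
st()
snap('scene','s4');snap('wrist','w4')
for c in('scene','wrist'): pr(robot.spot_point,'spice_jar',c)
cv2.imwrite('pics/s4c.png',cv2.resize(cv2.imread('pics/s4.png')[110:240,220:400],None,fx=3.5,fy=3.5,interpolation=2))
```

```text
9.95 [ 0.5033 -0.0048  0.2586] [3.138e+00 1.000e-03 1.663e+00] F [ 1.9 -2.7 -1.5] w 0.0441 30.0
scene spice_jar [ 0.426 -0.181  0.004] 0.97
scene spice_jar [ 0.504 -0.009  0.   ] 0.76
scene spice_jar [ 0.457 -0.332  0.001] 0.69
wrist spice_jar [ 0.509 -0.006  0.002] 0.66
```

View pics/s4c.png

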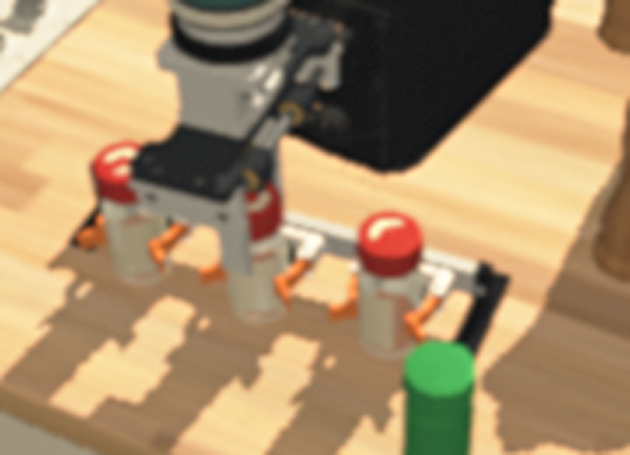

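The jar has snapped past the jaws, since the push force dropped from 17 N to about 0. I'll push on until it meets the pads.

Call:
play_rows --translation '[[0,0.06,0],[0,0.06,0],[0,0,0]]' --twist '[[0,0,0],[0,0,0],[0,0,0]]' --gripper '[-1,-1,-1]'

```text
time: 10.45
tool_pos: [0.5071, -0.0041, 0.2581]
ee_rot: [-3.139, 0.0, 1.663]
wrist_force: [-2.8, -2.7, 2.3]
width: 0.0439
finger_force: 30.0
```

Call:
play_rows --translation '[[0,0.06,0],[0,0.06,0],[0,0,0]]' --twist '[[0,0,0],[0,0,0],[0,0,0]]' --gripper '[-1,-1,-1]'

```text
time: 10.75
tool_pos: [0.5097, -0.0041, 0.2579]
ee_rot: [-3.129, 0.001, 1.663]
wrist_force: [-12.9, -3.7, 9.1]
width: 0.0438
finger_force: 30.0
```

Call:
play_rows --translation '[[0,0.06,0],[0,0,0],[0,-0.08,0],[0,0,0]]' --twist '[[0,0,0],[0,0,0],[0,0,0],[0,0,0]]' --gripper '[-1,-1,-1,-1]'

```text
time: 11.15
tool_pos: [0.5091, -0.0042, 0.2579]
ee_rot: [-3.132, 0.001, 1.663]
wrist_force: [-10.3, -3.9, 6.7]
width: 0.0442
finger_force: 30.0
```

Call:
play_rows --translation '[[0,0,0],[0,0,0],[0,0,0],[0,0,0],[0,0,0],[0,0,0],[0,0,0]]' --twist '[[0,0,0],[0,0,0],[0,0,0],[0,0,0],[0,0,0],[0,0,0],[0,0,0]]' --gripper '[0.5,0.5,0.5,0.5,0.5,0.5,0.5]'

```text
time: 11.85
tool_pos: [0.5115, -0.0035, 0.2582]
ee_rot: [3.141, -0.0, 1.663]
wrist_force: [-0.6, -0.3, 0.4]
width: 0.0706
finger_force: 0.0
```

Call:
play_rows --translation '[[0,0,-0.3],[0,0,-0.6],[0,0,-0.8],[0,0,-0.8],[0,0,-0.8],[0,0,-0.5],[0,0,0]]' --twist '[[0,0,0],[0,0,0],[0,0,0],[0,0,0],[0,0,0],[0,0,0],[0,0,0]]' --gripper '[0.5,0.5,0.5,0.5,0.5,0.5,0.5]'

```text
time: 12.55
tool_pos: [0.5117, -0.0036, 0.4153]
ee_rot: [3.133, 0.002, 1.663]
wrist_force: [-0.1, -0.0, 0.6]
width: 0.0706
finger_force: 0.0
```

Run:
```python
from h import *
st()
snap('scene','s5');snap('wrist','w5')
for c in('scene','wrist'):
    for n in('spice_jar','seated_jar_b'):pr(robot.spot_point,n,c)
a=cv2.resize(cv2.imread('pics/s5.png')[130:230,230:370],(560,400),interpolation=2)
b=cv2.imread('pics/w5.png')[0:300,160:560]
cv2.imwrite('pics/m5.png',np.hstack([cv2.resize(a,(400,286)),b[:286]]))
```

```text
12.55 [ 0.5117 -0.0036  0.4153] [3.133e+00 2.000e-03 1.663e+00] F [-0.1 -0.   0.6] w 0.0706 0.0
scene spice_jar [ 0.423 -0.406 -0.001] 0.97
scene spice_jar [ 0.452 -0.331  0.002] 0.73
scene spice_jar [ 0.509 -0.009 -0.001] 0.65
scene spice_jar [ 0.429 -0.183  0.006] 0.65
scene seated_jar_b [ 0.516 -0.103 -0.   ] 0.85
scene seated_jar_b [0.496 0.093 0.001] 0.78
wrist seated_jar_b [ 0.521 -0.106 -0.   ] 0.83
wrist seated_jar_b [ 0.498  0.096 -0.003] 0.57
```

View pics/m5.png

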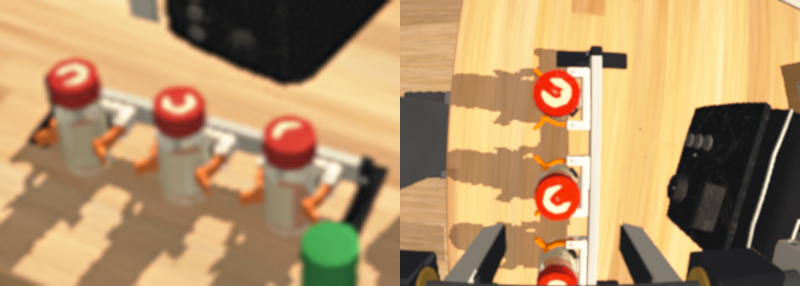

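The left half shows three red caps in line in the rail, with the middle jar upright. In the right half the caps at (556,92) and (557,197) sit equally close to the bar, so the jar is home and the gripper is clear.

```bash
python3 -c "
from bench import robot
print(robot.close_job())"
```

```text
the job is handed in; nothing more can be done
None
```

The red-capped jar is clipped into the empty middle clip, upright, pushed home against the pads and released. The two seated jars have not moved, and I handed the job in after about 13 s of robot time; no verdict came back.

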